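# Goods-in temperature check of the chilled jar

### The arm

A 6-joint arm with a two-finger parallel gripper is mounted at the origin on the work surface; the furniture and walls round the work are solid. World frame = base frame: x ahead of the robot, y to its left, z up, the work surface at z = 0. Lengths are in m, angles in rad, forces in N, time in s.
With the tool pointing down it reaches from about 0.325 to 0.775 m from the base axis. Payload 5.5 kg.
Tool frame: the origin (TCP) lies between the finger pads; the fingertips stand 25 mm ahead of it and the grasp point (between the pads) lies 6 mm ahead of it; z points along the fingers, y is the line along which they close (so a half turn about z gives the same grasp; the last joint's range is limited). The gripper opens to 85 mm and grips with 20 to 120 N. Pads are 22 mm wide; open, the fingers measure 114 mm over their backs; the gripper's body (76 mm by 85 mm) begins 54 mm behind the grasp point. The pads swing forward as they close: fully open they stand 13 mm farther back than shut.
Start: joints at [1.285, 0.091, 1.231, -0, 1.82, -0.057], TCP at [0.136, 0.584, 0.256] pointing down, gripper open.
Joint ranges: [-2.87, 2.87], [-0.86, 2.18], [0.17, 2.46], [-1.51, 4.65], [0.06, 2.69], [-2.65, 2.65]. Speed limits (rad/s): [2.57, 2.57, 3.01, 3.14, 3.14, 3.14].

### API

Orientations are given as a rotation vector (axis times angle).
In Python, from bench import state, snapshot, camera_info, finish_job gives the robot as it stands.
- The arm moves only by the shell command python3 -m crank 'ROWS' [FORCE]. ROWS is JSON, a list of rows, each an object with "twist": the turn, a rotation vector about the tool's x, y, z in units of 5 degrees (1.0 is 5 degrees), a list of three; "translation": the shift along the tool's x, y, z in m, a list of three; "grip": the opening, from -1 (shut) to 1 (fully open), so that 0 is half open. In form: [{"twist": [ax, ay, az], "translation": [tx, ty, tz], "grip": grip}, ...]. A call has 1 to 5 rows; each row is the pose to reach, as a shift and turn from the pose commanded when the call began, along the tool's axes at that moment; what a row does not reach only later rows make up. A row lasts 1/8 s, in which the tool goes at most 62.5 mm and 10.7 degrees, less where a joint would pass 70% of its speed; a pose out of reach is approached as far as the arm can. A call with a gripper value outside its range is refused whole. The fingers move at their own pace and stop on an object; FORCE is the grip in N (left out, the last holds). Time passes only in rows, so rows that repeat a pose let the fingers close. It gives the time, the measured TCP pose, the force, the opening and the grip force at its end, in the units of the state.
- state(): the state, without advancing time (a new reading comes with each control period).
- snapshot(name): name is "scene" or "top" or "wrist"; returns the picture (384x512x3 uint8, red, green, blue); there is no depth.
- camera_info(name): a dict with "fov_y" (degrees; the focal length in pixels is half the picture's height over the tangent of half this angle, whatever the lens; pixels are square), "cx", "cy" (the principal point, pixels), "D" ([k1, k2, p1, p2, k3] as OpenCV has them; the pictures are not rectified), "T" (4x4, takes a point from camera to world coordinates); the wrist camera has in their place "mount" (4x4, takes a point from camera to tool coordinates, whose origin is the TCP and whose axes are the flange's). Camera axes: x right, y up, looking along -z (the intrinsics and any distortion apply to the point x, -y, -z); pixel columns grow to the right and rows downward; lengths in m; the calibration is good to about 2 mm. A picture is of the moment at which its call begins: read the wrist's pose just before it. camera_info takes no time and is no camera call.
- finish_job(): hands the job in; it is judged then, once.
The state is a dict: "clock": time; "joint_positions": joint angles; "qd": joint speeds; "joint_efforts": joint torques, N m; "eef_pos": TCP position; "tcp_rot": TCP orientation; "wrist_force": force on the tool from outside, world axes, zero at the start; "wrist_torque": the same for the moment, N m; "finger_gap": opening from 0.0 (shut) to 1.0 (fully open); "grasp_force": force on a finger pad.
Only numpy, scipy, OpenCV 4.12 (cv2) and the standard library are available. Lean on these libraries where they do the work, as an engineer would, in place of code of your own. Each camera call takes 0.05 s, during which the arm holds its last target. There are 200 camera calls.

### The job

Check the temperature of the red-lidded jar in the delivery: swing the lid of the black insulated box well open, take the infrared thermometer out of its stand and aim its lens straight at the middle of the red lid from about 5 cm away, looking down steeply, and hold it still there for a good second without disturbing the jars. Then stand the thermometer back fully home in its stand and shut the box completely, leaving the other things on the table where they are.

Things in the scene. Friction and masses are not known exactly. Their poses are not given: they have to be found in the camera images.
- cold_box: black insulated foam box, fixed to the table, outside 170 (x) x 290 (y) mm, rim 125 mm above the table, walls 18 mm thick, inner floor 20 mm above the table; with the lid shut it stands 145 mm tall. Origin at the centre of its underside; its front faces its own -x, the lid is hinged along its +x rim. Six jars stand inside in two rows of three (rows along y); their lids lie 102 mm above the table
- box_lid (a joint): angle of the box lid, rad: 0 shut, growing as the front edge goes up and back, stop at 1.35 (there it still leans 0.22 rad forward over the box). A stiff hinge: the lid stays at any angle, about 2 N at the handle moves it. It may start a little ajar. The lid is a slab 174 x 294 mm, 20 mm thick
- lid_handle (a point): middle of the blue handle bar of the lid: a round bar 12 mm thick, about 100 mm long parallel to the hinge, carried by two side arms 45 mm ahead of the lid's front edge (39 mm clear behind the bar), 217 mm from the hinge line and 10 mm above the lid's underside; it swings with the lid. With the lid shut it is 135 mm above the table. Its x and y axes are the lid's own
- hinge_line (a point): middle of the lid's hinge axis, on the box's +x rim, 125 mm above the table; the axis runs along the box's y
- thermometer: white infrared thermometer, a straight stick 140 mm long, standing lens down in the stand. Origin at the middle of the lens (its lower end), z along the stick from lens to tail; the lens looks along its own -z. From z = 0 to 34 mm a round black nose 27 mm across, above that a body 36 mm (x) by 28 mm (y) up to z = 140 mm. 0.08 to 0.17 kg
- stand: bench stand of the thermometer, fixed to the table: base 115 (x) x 85 (y) x 12 mm with an upright white sleeve, inside 46 (x) x 38 (y) mm, walls 4 mm, top 46 mm above the table. The thermometer stands in it with its x along the stand's x (or turned half round). Origin at the centre of the underside
- stand_seat (a point): centre of the sleeve's floor, 12 mm above the table, where the lens end rests when home
- red_jar: glass jar with a red lid, about 56 mm across and 82 mm tall, loose, standing in the cold box; origin at the centre of its underside, z up
- red_lid (a point): middle of the top of the red lid, the target; the lid is 56 mm across and level
- white_jar_1: glass jar with a white lid, about 56 mm across and 82 mm tall, loose, standing in the cold box; origin at the centre of its underside, z up
- white_jar_2: glass jar with a white lid, about 56 mm across and 82 mm tall, loose, standing in the cold box; origin at the centre of its underside, z up
- white_jar_3: glass jar with a white lid, about 56 mm across and 82 mm tall, loose, standing in the cold box; origin at the centre of its underside, z up
- white_jar_4: glass jar with a white lid, about 56 mm across and 82 mm tall, loose, standing in the cold box; origin at the centre of its underside, z up
- white_jar_5: glass jar with a white lid, about 56 mm across and 82 mm tall, loose, standing in the cold box; origin at the centre of its underside, z up
- pepper_mill: black and white pepper mill, 54 mm across, 140 mm tall, loose, between box and stand; origin at the centre of its underside; leave it alone
- measuring_cup: clear measuring cup, 66 mm across, 70 mm tall, loose; origin at the centre of its underside; leave it alone
- sugar_dredger: steel sugar dredger, 72 mm across, 108 mm tall, loose, near a front corner of the box; origin at the centre of its underside; leave it alone
- mist_bottle: white spray bottle with a black head, 48 mm across, 147 mm tall, loose, close beside the stand; origin at the centre of its underside; leave it alone
Things that resemble listed ones, but are neither listed nor needed, are in the scene too. Leave any pink or yellow look-alike of the stand alone.

How it is judged:
On the way, in this order (a step that is already met when the one before it is completed fails the run):
1. the box lid is swung well open (beyond 1.1 rad) (value of joint box_lid above 1.1 rad), for 0.2 s.
2. lid open (> 1.0 rad), thermometer held still 1 s: red lid's middle within 16 mm of the lens axis (x and y) and 25 to 85 mm before the lens, lean < 0.8 rad, < 0.03 m/s, < 0.2 rad/s (x of red_lid in the frame of thermometer between -0.016 and 0.016 m and y of red_lid in the frame of thermometer between -0.016 and 0.016 m and z of red_lid in the frame of thermometer between -0.085 and -0.025 m and angle between thermometer's own z axis and vertical below 0.8 rad and linear speed of thermometer below 0.03 m/s and angular speed of thermometer below 0.2 rad/s and value of joint box_lid above 1 rad), for 1 s.
At the end, for the whole second after the job is handed in: the thermometer stands released and at rest in its stand, lens end within 12 mm of the seat's centre and 6 mm of its floor, upright within 0.2 rad; the box lid is shut (below 0.05 rad); no jar has been shifted more than 15 mm (horizontal distance between thermometer and stand_seat below 0.012 m and height (world z) of thermometer below 0.018 m and angle between thermometer's own z axis and vertical below 0.2 rad and linear speed of thermometer below 0.02 m/s and value of joint box_lid below 0.05 rad and not (distance of any of red_jar, white_jar_1, white_jar_2, white_jar_3, white_jar_4, white_jar_5 from where it was at the start of the episode above 0.015 m)); the robot touches nothing.
It fails at once if a jar is shifted more than 15 mm (distance of any of red_jar, white_jar_1, white_jar_2, white_jar_3, white_jar_4, white_jar_5 from where it was at the start of the episode above 0.015 m).
It fails at once if the pepper mill, measuring cup, sugar dredger or spray bottle is shifted more than 20 mm or tipped (distance of any of pepper_mill, measuring_cup, sugar_dredger, mist_bottle from where it was at the start of the episode above 0.02 m or angle between any of pepper_mill, measuring_cup, sugar_dredger, mist_bottle's own z axis and vertical above 0.3 rad).
It also fails if it takes over 72 s, if anything falls off the work surface, if the arm or the gripper's body presses on something with over 40 N, if the wrist force passes 120 N, or if a joint passes its speed limit or range.

## Working session

There is one attempt and no reset: what is moved stays moved. The work goes in short steps, Python scripts to look and compute and a shell command to move; the robot and the scene stay as the last step left them, time stands still between calls to the robot, and variables do not carry over. Pictures are saved under pics/ and viewed, at most 12 in all, crops included, and the job is handed in when it is done.

```bash
ls; mkdir -p pics; python3 - <<'E'
from bench import *
import cv2,json
for n in("scene","top"):
    cv2.imwrite(f"pics/{n}0.png",cv2.resize(snapshot(n)[:,:,::-1],(800,600),interpolation=cv2.INTER_CUBIC))
    print(n,camera_info(n))
print(camera_info("wrist")); print(state())
E
```

```text
pics
scene {'fov_y': 44.55490562192179, 'cx': 260.6370567308758, 'cy': 191.1473725153124, 'D': array([-0.14058469,  0.        ,  0.        ,  0.        ,  0.        ]), 'T': array([[-0.6456348 ,  0.55124309, -0.52847588, -0.42132954],
       [-0.76353762, -0.45431328,  0.45892237,  0.84823361],
       [ 0.01288417,  0.69980747,  0.7142153 ,  1.39278997],
       [ 0.        ,  0.        ,  0.        ,  1.        ]])}
top {'fov_y': 46.294920198509764, 'cx': 253.47239182709114, 'cy': 195.3051381206795, 'D': array([-0.0641496,  0.       ,  0.       ,  0.       ,  0.       ]), 'T': array([[-4.71187926e-03,  8.96214857e-01, -4.43595230e-01,
        -1.84472052e-01],
       [-9.99961415e-01, -9.33939019e-04,  8.73473646e-03,
         6.66553982e-02],
       [ 7.41390970e-03,  4.43619271e-01,  8.96184677e-01,
         1.49336963e+00],
       [ 0.00000000e+00,  0.00000000e+00,  0.00000000e+00,
         1.00000000e+00]])}
{'fov_y': 66.89866632530725, 'cx': 258.6681597545327, 'cy': 195.26695577774356, 'D': array([-0.05024501,  0.        ,  0.        ,  0.        ,  0.        ]), 'mount': array(
[... 329 characters left out ...]
00]])}
{'clock': 0.1, 'joint_positions': array([ 1.28531626e+00,  9.17646309e-02,  1.23177899e+00,  2.36779361e-06,
        1.81981220e+00, -5.66758730e-02]), 'qd': array([ 0.00128648, -0.0026338 , -0.00095268,  0.00104038,  0.00143289,
        0.00053914]), 'joint_efforts': array([ 1.95079760e-03, -4.60216463e+01, -4.19217038e+01, -8.86391581e-05,
        1.05832328e-02, -3.72856221e-06]), 'eef_pos': array([0.13601325, 0.58415649, 0.25526761]), 'tcp_rot': array([-3.58585761e-01, -3.12075521e+00,  2.72827405e-03]), 'wrist_force': array([ 1.12659037, -0.33262117,  0.15704039]), 'wrist_torque': array([ 0.00153325, -0.01963565,  0.020568  ]), 'grasp_force': 0.0, 'finger_gap': 1.002875781432388}
```

View pics/scene0.png

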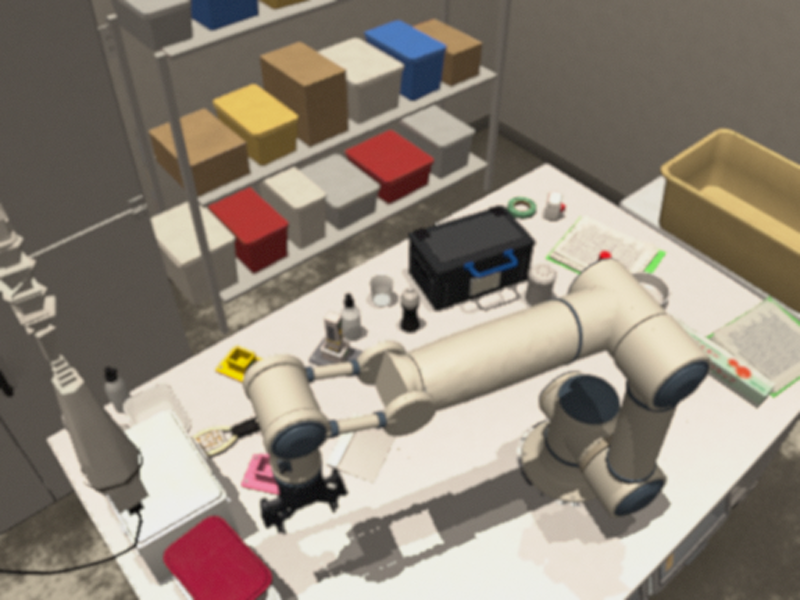

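View pics/top0.png

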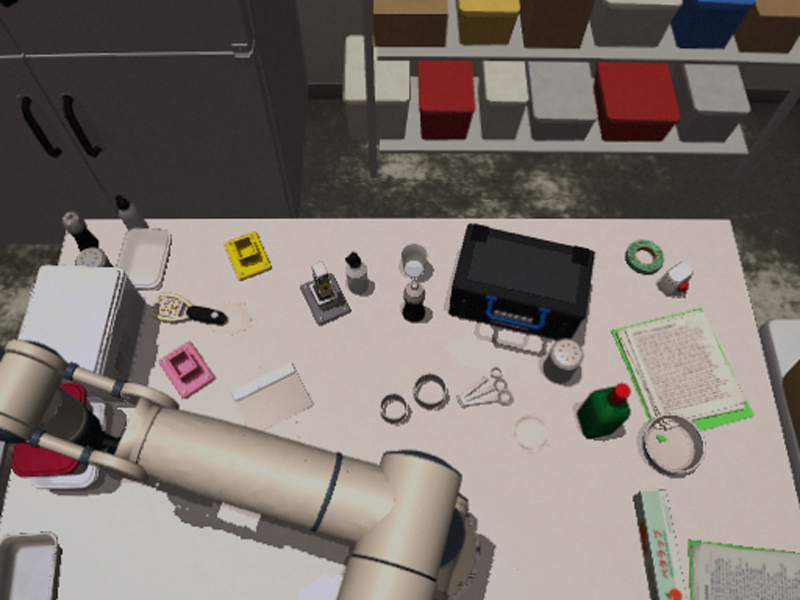

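The scene view shows the box, handle, stand with thermometer, mill, dredger and bottle. The top view (scaled by 1.5625) has the box around (520,280), the handle at (515,312), the stand at (325,297), the mill at (414,300) and the dredger at (565,360). I'll zoom in on these.

```bash
cat > h.py <<'E'
from bench import *
import cv2,numpy as np
from scipy.spatial.transform import Rotation as R
def K(ci): 
    f=192/np.tan(np.radians(ci["fov_y"])/2); return np.array([[f,0,ci["cx"]],[0,f,ci["cy"]],[0,0,1]])
def camT(name,st=None):
    ci=camera_info(name)
    if name!="wrist": return ci,ci["T"]
    st=st or state(); T=np.eye(4);T[:3,:3]=R.from_rotvec(st["tcp_rot"]).as_matrix();T[:3,3]=st["eef_pos"]
    return ci,T@ci["mount"]
def plane(name,uv,z,T=None):
    ci=camera_info(name); T=ci["T"] if T is None else T
    p=cv2.undistortPoints(np.array([[uv]],float),K(ci),ci["D"])[0,0]
    d=T[:3,:3]@np.array([p[0],-p[1],-1]); o=T[:3,3]
    return o+d*(z-o[2])/d[2]
def proj(name,P,T=None):
    ci=camera_info(name); T=ci["T"] if T is None else T
    q=(np.atleast_2d(P)-T[:3,3])@T[:3,:3]; q=q*[1,-1,-1]
    return cv2.projectPoints(q,np.zeros(3),np.zeros(3),K(ci),ci["D"])[0][:,0]
E
python3 - <<'E'
from h import *
im=cv2.imread("pics/top0.png")
im=cv2.cvtColor(snapshot("top"),cv2.COLOR_RGB2BGR)
cv2.imwrite("pics/topc.png",cv2.resize(im[135:255,185:385],(800,480),interpolation=cv2.INTER_CUBIC))
E
```

```text
(no output)
```

View pics/topc.png

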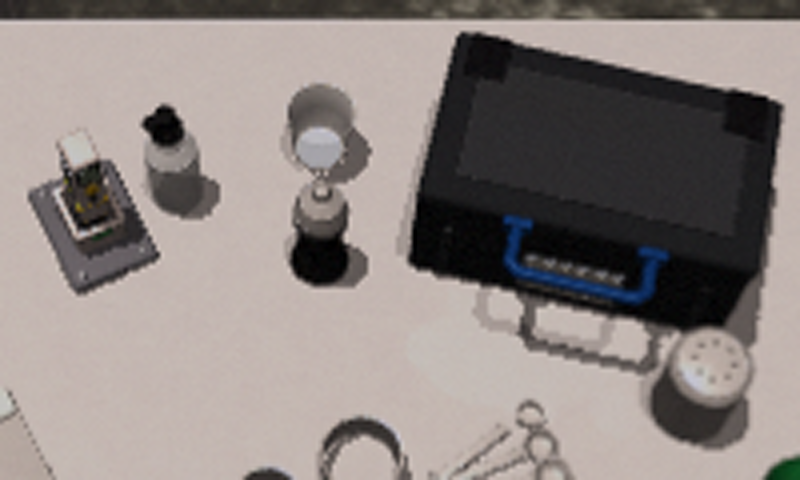

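```bash
python3 - <<'E'
from h import *
from scipy.optimize import least_squares
c=lambda u,v:(185+u/4-.375+0,135+v/4-.375)
def Rz(a): return R.from_euler("z",a).as_matrix()
def box(p):
    x,y,yaw,q=p
    L=np.array([[.002,.147,.02],[.002,-.147,.02],[-.172,.147,.02],[-.172,-.147,.02],[-.217,.047,.010],[-.217,-.047,.010]])
    A=R.from_euler("y",q).as_matrix()  # +q about y lifts -x
    w=L@A.T+[.085,0,.125]
    w=np.vstack([w,[[-.085,.145,0]]])
    return w@Rz(yaw).T+[x,y,0]
obs=np.array([c(*u) for u in[(463,33),(782,103),(412,197),(760,272),(515,266),(640,296),(410,265)]])
s=least_squares(lambda p:(proj("top",box(p))-obs).ravel(),[.55,-.1,0,0.05],loss="soft_l1")
print("box",s.x,np.round(s.fun.reshape(-1,2),1).tolist()); 
print(box(s.x)[4:6], "hinge",s.x[:2]+.085*np.array([np.cos(s.x[2]),np.sin(s.x[2])]))
st=np.array([c(*u) for u in[(28,195),(78,292),(158,255)]])
P=[plane("top",u,.012)[:2] for u in st]; print("stand corners",P,"center",(P[0]+P[2])/2,
 "len",np.linalg.norm(P[1]-P[0]),np.linalg.norm(P[2]-P[1]))
for n,u,z in[("thermo tail",(74,143),.152),("sleeve top front",(85,242),.046),("mill",(320,265),.0),("dredger top",(712,365),.108),("bottle",(175,195),0),("bottle top",(163,118),.147),("cup",(320,150),0),("milltop",(322,190),.14)]:
    print(n,plane("top",c(*u),z))
E
```

```text
box [ 0.57306652 -0.23031793 -0.26037509  0.03684969] [[-1.1, -1.0], [0.8, -0.1], [1.1, -1.3], [0.1, 0.1], [1.4, 1.1], [-2.1, 0.1], [-1.0, 0.8]]
[[ 0.45811395 -0.15105243  0.14298778]
 [ 0.4339143  -0.24188401  0.14298778]] hinge [ 0.65520146 -0.25220059]
stand corners [array([0.5986733 , 0.28268792]), array([0.49905283, 0.23163721]), array([0.53632986, 0.15990291])] center [0.56750158 0.22129542] len 0.11193932034969249 0.08084173684823265
thermo tail [0.57499549 0.22568796 0.152     ]
sleeve top front [0.532851   0.22372359 0.046     ]
mill [0.53175143 0.01106825 0.        ]
dredger top [ 0.38662111 -0.31195328  0.108     ]
bottle [0.60485584 0.14620896 0.        ]
bottle top [0.60258623 0.15030813 0.147     ]
cup [0.65319998 0.00915075 0.        ]
milltop [0.53557597 0.01345401 0.14      ]
```

```bash
cat >> h.py <<'E'
def Rt(yaw,lean=0,leandir=0):
    """tool down, tool y at heading yaw; then tail leaned by lean toward heading leandir"""
    y=np.array([np.cos(yaw),np.sin(yaw),0]); z=np.array([0,0,-1.]); x=np.cross(y,z)
    ax=np.cross([0,0,1.],[np.cos(leandir),np.sin(leandir),0])
    return R.from_rotvec(lean*ax).as_matrix()@np.c_[x,y,z]
def cur():
    s=state(); return s["eef_pos"],R.from_rotvec(s["tcp_rot"]).as_matrix()
def chain(*poses):
    p,M=cur()
    for q,N in poses:
        tw=R.from_matrix(M.T@N).as_rotvec()/np.radians(5); t=M.T@(np.array(q)-p)
        print("twist",np.round(tw,2).tolist(),"trans",np.round(t,4).tolist()); p,M=np.array(q),N
E
python3 - <<'E'
from h import *
p,M=cur(); print(p,M.round(3)); a=np.arctan2(M[1,1],M[0,1]); print("yaw of y",a)
yb=-.255
for f in(0,np.pi):
    print(f,"final yaw",yb+f,"rot",(yb+f-a+np.pi)%(2*np.pi)-np.pi)
E
```

```text
[0.13601125 0.58419113 0.25536959] [[-0.974  0.227 -0.   ]
 [ 0.227  0.974 -0.001]
 [ 0.    -0.002 -1.   ]]
yaw of y 1.341991215019632
0 final yaw -0.255 rot -1.596991215019632
3.141592653589793 final yaw 2.8865926535897932 rot 1.5446014385701616
```

```bash
python3 - <<'E'
from h import *
chain(([.38,.42,.30],Rt(.85)),([.46,.15,.30],Rt(.3)),([.446,-.11,.28],Rt(-.255)),([.446,-.196,.25],Rt(-.255)))
E
```

```text
twist [-0.02, 0.0, 5.64] trans [-0.2749, -0.1046, -0.0445]
twist [0.0, 0.0, 6.3] trans [-0.2383, -0.15, 0.0]
twist [0.0, 0.0, 6.36] trans [-0.2443, -0.0902, 0.02]
twist [0.0, 0.0, 0.0] trans [-0.0832, 0.0217, 0.03]
```

```bash
r='x'; python3 -m crank '[{"twist":[0,0,1.4],"translation":[-0.06,-0.02,-0.02],"grip":0.3},{"twist":[0,0,2.8],"translation":[-0.12,-0.05,-0.044],"grip":0.3},{"twist":[0,0,4.2],"translation":[-0.18,-0.08,-0.044],"grip":0.3},{"twist":[0,0,5.64],"translation":[-0.23,-0.1,-0.044],"grip":0.3},{"twist":[0,0,5.64],"translation":[-0.275,-0.105,-0.044],"grip":0.3}]'
python3 -m crank '[{"twist":[0,0,1.5],"translation":[-0.048,-0.03,0],"grip":0},{"twist":[0,0,3],"translation":[-0.096,-0.06,0],"grip":0},{"twist":[0,0,4.5],"translation":[-0.144,-0.09,0],"grip":0},{"twist":[0,0,6.3],"translation":[-0.192,-0.12,0],"grip":0},{"twist":[0,0,6.3],"translation":[-0.238,-0.15,0],"grip":0}]'
python3 -m crank '[{"twist":[0,0,1.5],"translation":[-0.048,-0.018,0],"grip":0},{"twist":[0,0,3],"translation":[-0.096,-0.036,0],"grip":0},{"twist":[0,0,4.5],"translation":[-0.144,-0.054,0.01],"grip":0},{"twist":[0,0,6.36],"translation":[-0.192,-0.072,0.02],"grip":0},{"twist":[0,0,6.36],"translation":[-0.244,-0.09,0.02],"grip":0}]'
python3 -m crank '[{"twist":[0,0,0],"translation":[-0.04,0.01,0.01],"grip":0},{"twist":[0,0,0],"translation":[-0.083,0.022,0.02],"grip":0},{"twist":[0,0,0],"translation":[-0.083,0.022,0.02],"grip":-0.1},{"twist":[0,0,0],"translation":[-0.083,0.022,0.02],"grip":-0.1}]'
python3 - <<'E'
from h import *
import pickle
s=state();print(s["eef_pos"],s["tcp_rot"],s["finger_gap"],s["wrist_force"],s["clock"])
im=snapshot("wrist");pickle.dump((s,im),open("w1.pkl","wb"))
cv2.imwrite("pics/w1.png",cv2.resize(im[:,:,::-1],(800,600)))
_,T=camT("wrist",s); print(proj("wrist",[[.458,-.151,.143],[.434,-.242,.143]],T)*1.5625)
E
```

```text
clock: 0.78
eef_pos: [0.3816, 0.418, 0.3008]
tcp_rot: [1.111, 2.938, 0.001]
wrist_force: [-0.6, 1.3, 0.3]
finger_gap: 0.65
grasp_force: 0.0
clock: 1.4
eef_pos: [0.46, 0.1481, 0.3]
tcp_rot: [-1.867, -2.527, 0.0]
wrist_force: [0.1, 0.0, 0.6]
finger_gap: 0.501
grasp_force: 0.0
clock: 2.02
eef_pos: [0.4453, -0.1112, 0.2792]
tcp_rot: [-2.486, -1.918, 0.001]
wrist_force: [0.3, 1.2, 0.0]
finger_gap: 0.501
grasp_force: 0.0
clock: 2.52
eef_pos: [0.4463, -0.1953, 0.2602]
tcp_rot: [-2.486, -1.92, -0.0]
wrist_force: [0.3, 0.3, -0.4]
finger_gap: 0.449
grasp_force: 0.0
[ 0.44628761 -0.19528089  0.26018485] [-2.48554851e+00 -1.92009681e+00 -2.20008005e-04] 0.4492981015176125 [ 0.2552405   0.31110588 -0.3987244 ] 2.525
[[404.93279879 225.1852794 ]
 [404.37389139 388.75765679]]
```

View pics/w1.png

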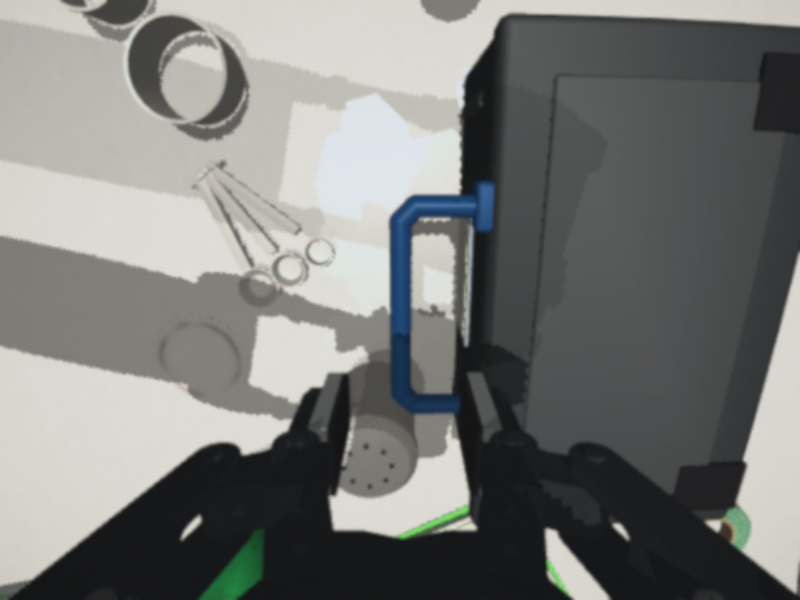

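Wrist view: the blue bar runs vertically at column ≈401, rows 205–403 (scaled), and lies slightly left of the finger midline. I'll triangulate its height against the top view.

```bash
python3 - <<'E'
from h import *
import pickle
from scipy.optimize import least_squares
s,im=pickle.load(open("w1.pkl","rb")); _,T=camT("wrist",s)
w=[np.array(u)/1.5625 for u in[(401,211),(402,398)]]
t=[(185+u/4-.375,135+v/4-.375) for u,v in[(514,269),(641,298)]]
for a,b in zip(w,t):
    f=lambda P:np.r_[proj("wrist",P,T)[0]-a,proj("top",P)[0]-b]
    r=least_squares(f,[.446,-.196,.14]);print(r.x,r.fun.round(1))
for z in(.135,.145,.155): print(z,[plane("wrist",a,z,T).round(4) for a in w])
E
```

```text
[ 0.45796618 -0.14330409  0.14590725] [ 0.   0.1 -0.5 -0. ]
[ 0.43117873 -0.24774069  0.14285757] [ 0.1  0.1 -0.5  0.4]
0.135 [array([ 0.4576, -0.1443,  0.135 ]), array([ 0.4299, -0.2518,  0.135 ])]
0.145 [array([ 0.4579, -0.1433,  0.145 ]), array([ 0.4314, -0.2464,  0.145 ])]
0.155 [array([ 0.4583, -0.1423,  0.155 ]), array([ 0.4329, -0.241 ,  0.155 ])]
```

```bash
python3 -m crank '[{"twist":[0,0,0],"translation":[0,-0.0016,0.055],"grip":-0.1},{"twist":[0,0,0],"translation":[0,-0.0016,0.11],"grip":-0.1},{"twist":[0,0,0],"translation":[0,-0.0016,0.11],"grip":-0.1},{"twist":[0,0,0],"translation":[0,-0.0016,0.11],"grip":-1},{"twist":[0,0,0],"translation":[0,-0.0016,0.11],"grip":-1}]' 40
python3 -m crank '[{"twist":[0,0,0],"translation":[0,0,0],"grip":-1},{"twist":[0,0,0],"translation":[0,0,0],"grip":-1}]' 40
python3 - <<'E'
import numpy as np
th=np.linspace(.0877,1.37,14)[1:]; 
for k in (0,5,10):
    b=.0877 if k==0 else th[k-1]
    print([[round(.217*(np.cos(b)-np.cos(t)),4),round(-.217*(np.sin(t)-np.sin(b)),4)] for t in th[k:k+5]])
E
```

```text
clock: 3.2
eef_pos: [0.4441, -0.1948, 0.1534]
tcp_rot: [-2.485, -1.921, 0.002]
wrist_force: [-12.0, 5.4, 1.8]
finger_gap: 0.123
grasp_force: 39.2
clock: 3.45
eef_pos: [0.4441, -0.1948, 0.1532]
tcp_rot: [-2.485, -1.921, 0.001]
wrist_force: [-9.5, 4.3, 0.9]
finger_gap: 0.119
grasp_force: 39.2
[[np.float64(0.0029), np.float64(-0.0212)], [np.float64(0.0079), np.float64(-0.042)], [np.float64(0.0149), np.float64(-0.0622)], [np.float64(0.0239), np.float64(-0.0816)], [np.float64(0.0348), np.float64(-0.1001)]]
[[np.float64(0.0126), np.float64(-0.0173)], [np.float64(0.0269), np.float64(-0.0332)], [np.float64(0.0426), np.float64(-0.0477)], [np.float64(0.0597), np.float64(-0.0606)], [np.float64(0.078), np.float64(-0.0717)]]
[[np.float64(0.0193), np.float64(-0.0093)], [np.float64(0.0394), np.float64(-0.0166)], [np.float64(0.0601), np.float64(-0.0219)]]
```

```bash
python3 -m crank '[{"twist":[0,0,0],"translation":[0,0.003,-0.021],"grip":-1},{"twist":[0,0,0],"translation":[0,0.008,-0.042],"grip":-1},{"twist":[0,0,0],"translation":[0,0.015,-0.062],"grip":-1},{"twist":[0,0,0],"translation":[0,0.024,-0.0815],"grip":-1},{"twist":[0,0,0],"translation":[0,0.035,-0.1],"grip":-1}]' 40
python3 -m crank '[{"twist":[0,0,0],"translation":[0,0.0125,-0.0173],"grip":-1},{"twist":[0,0,0],"translation":[0,0.027,-0.033],"grip":-1},{"twist":[0,0,0],"translation":[0,0.0425,-0.0475],"grip":-1},{"twist":[0,0,0],"translation":[0,0.0597,-0.0606],"grip":-1},{"twist":[0,0,0],"translation":[0,0.078,-0.0717],"grip":-1}]' 40
python3 -m crank '[{"twist":[0,0,0],"translation":[0,0.019,-0.009],"grip":-1},{"twist":[0,0,0],"translation":[0,0.039,-0.0165],"grip":-1},{"twist":[0,0,0],"translation":[0,0.055,-0.021],"grip":-1},{"twist":[0,0,0],"translation":[0,0.055,-0.021],"grip":-1}]' 40
python3 - <<'E'
from h import *
h=np.array([.6552,-.2515]); u=np.array([np.cos(-.252),np.sin(-.252)])
s=state(); g=s["eef_pos"]-[0,0,.006]; a=(h-g[:2])@u; print("theta",np.arctan2(g[2]-.125,a),np.hypot(a,g[2]-.125))
cv2.imwrite("pics/top1.png",cv2.resize(snapshot("top")[120:270,150:400,::-1],(800,480),interpolation=cv2.INTER_CUBIC))
E
```

```text
clock: 4.08
eef_pos: [0.4743, -0.2027, 0.2556]
tcp_rot: [-2.481, -1.916, 0.009]
wrist_force: [-26.0, 9.0, 13.9]
finger_gap: 0.121
grasp_force: 39.4
clock: 4.7
eef_pos: [0.5525, -0.2231, 0.3333]
tcp_rot: [2.48, 1.915, 0.005]
wrist_force: [-14.5, 5.2, 23.9]
finger_gap: 0.117
grasp_force: 41.8
clock: 5.2
eef_pos: [0.6081, -0.2377, 0.3533]
tcp_rot: [2.475, 1.913, 0.011]
wrist_force: [-2.4, 1.1, 17.0]
finger_gap: 0.119
grasp_force: 42.6
theta 1.3534801932415794 0.2276358784503187
```

View pics/top1.png

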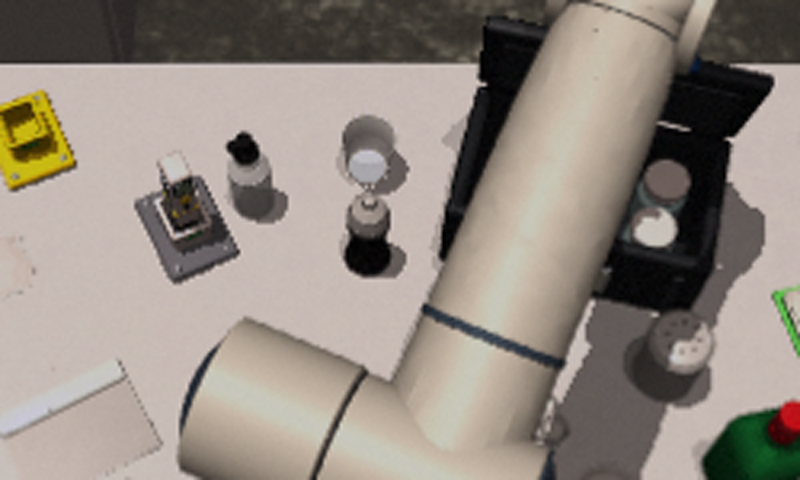

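```bash
python3 -m crank '[{"twist":[0,0,0],"translation":[0,0,0],"grip":-0.4},{"twist":[0,0,0],"translation":[0,0,0],"grip":-0.4},{"twist":[0,0,0],"translation":[0,0,-0.03],"grip":-0.4},{"twist":[0,0,0],"translation":[0,0,-0.06],"grip":-0.4},{"twist":[0,0,0],"translation":[0,-0.04,-0.06],"grip":-0.4}]' 
python3 -m crank '[{"twist":[0,0,0],"translation":[0,-0.06,0.02],"grip":0},{"twist":[0,0,0],"translation":[-0.01,-0.08,0.03],"grip":0},{"twist":[0,0,0],"translation":[-0.01,-0.08,0.03],"grip":0}]'
python3 - <<'E'
from h import *
import pickle
s=state();print(s["eef_pos"],s["wrist_force"],s["clock"])
im=snapshot("wrist");pickle.dump((s,im),open("w2.pkl","wb"))
cv2.imwrite("pics/w2.png",cv2.resize(im[:,:,::-1],(800,600)))
E
```

```text
clock: 5.88
eef_pos: [0.5713, -0.2285, 0.4024]
tcp_rot: [2.485, 1.921, 0.0]
wrist_force: [-0.3, -0.8, -0.2]
finger_gap: 0.302
grasp_force: 0.0
clock: 6.25
eef_pos: [0.4875, -0.2169, 0.3732]
tcp_rot: [2.487, 1.92, 0.0]
wrist_force: [0.0, 0.3, 0.2]
finger_gap: 0.502
grasp_force: 0.0
[ 0.4875183  -0.21689225  0.37323277] [0.0348882  0.2677608  0.15801644] 6.25
```

View pics/w2.png

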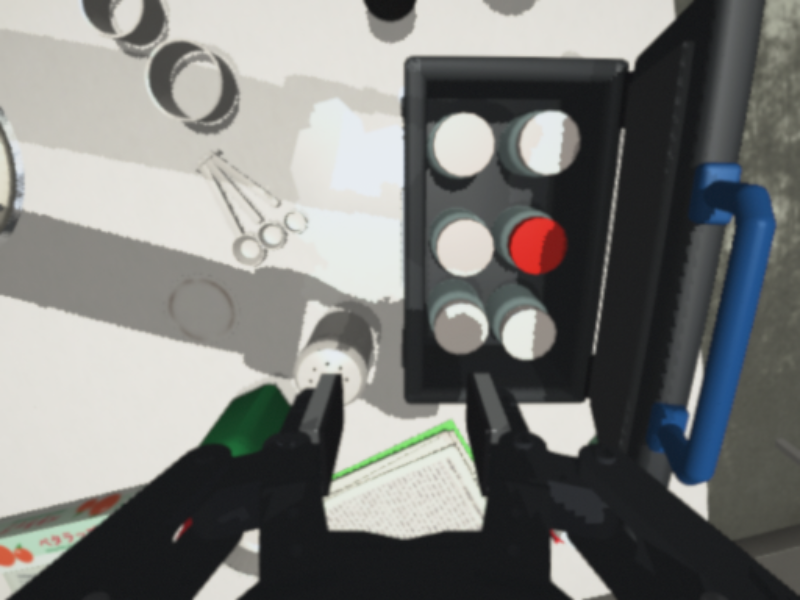

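```bash
python3 - <<'E'
from h import *
import pickle
s,im=pickle.load(open("w2.pkl","rb")); _,T=camT("wrist",s)
i=im.astype(int); m=((i[...,0]>110)&(i[...,1]<70)&(i[...,2]<70)).astype(np.uint8); m[:100]=0;m[220:]=0;m[:,:300]=0;m[:,380:]=0
c=max(cv2.findContours(m,0,1)[0],key=cv2.contourArea); (x,y),r=cv2.minEnclosingCircle(c); M=cv2.moments(c)
print((x,y),r,M["m10"]/M["m00"],M["m01"]/M["m00"])
P=plane("wrist",(M["m10"]/M["m00"],M["m01"]/M["m00"]),.102,T); print("red",P, "edge", plane("wrist",(x+r,y),.102,T)-P)
for u in[(404,60),(404,398),(628,62),(590,400)]: print(u,plane("wrist",np.array(u)/1.5625,.125,T))
chain(([.45,-.05,.36],Rt(.40)),([.47,.13,.36],Rt(1.2)),([.565,.222,.33],Rt(2.04)))
E
```

```text
(343.28887939453125, 156.56666564941406) 18.895845413208008 343.15121354985155 156.7290029683953
red [ 0.60002019 -0.23833096  0.102     ] edge [ 0.02529893 -0.00626089  0.        ]
(404, 60) [ 0.52472806 -0.07323827  0.125     ]
(404, 398) [ 0.45469249 -0.34106605  0.125     ]
(628, 62) [ 0.68525189 -0.11435386  0.125     ]
(590, 400) [ 0.61922904 -0.38702976  0.125     ]
twist [0.01, 0.01, -7.51] trans [0.1518, -0.0796, 0.0136]
twist [0.0, 0.0, -9.17] trans [0.158, 0.0885, 0.0]
twist [0.0, 0.0, -9.63] trans [-0.0552, 0.1202, 0.03]
```

The wrist view shows the red lid at (538,245), middle of the back row, which works out to (0.600, -0.238). Next I go to the stand.

```bash
python3 -m crank '[{"twist":[0,0,-1.5],"translation":[0.03,-0.016,0.005],"grip":0.1},{"twist":[0,0,-3],"translation":[0.06,-0.032,0.01],"grip":0.1},{"twist":[0,0,-4.5],"translation":[0.09,-0.048,0.013],"grip":0.1},{"twist":[0,0,-6],"translation":[0.12,-0.064,0.013],"grip":0.1},{"twist":[0,0,-7.5],"translation":[0.152,-0.08,0.013],"grip":0.1}]'
python3 -m crank '[{"twist":[0,0,-1.83],"translation":[0.032,0.018,0],"grip":0.1},{"twist":[0,0,-3.67],"translation":[0.064,0.036,0],"grip":0.1},{"twist":[0,0,-5.5],"translation":[0.096,0.053,0],"grip":0.1},{"twist":[0,0,-7.33],"translation":[0.128,0.071,0],"grip":0.1},{"twist":[0,0,-9.17],"translation":[0.158,0.0885,0],"grip":0.1}]'
python3 -m crank '[{"twist":[0,0,-1.92],"translation":[-0.011,0.024,0.006],"grip":0.1},{"twist":[0,0,-3.85],"translation":[-0.022,0.048,0.012],"grip":0.1},{"twist":[0,0,-5.78],"translation":[-0.033,0.072,0.018],"grip":0.1},{"twist":[0,0,-7.7],"translation":[-0.044,0.096,0.024],"grip":0.1},{"twist":[0,0,-9.63],"translation":[-0.055,0.12,0.03],"grip":0.1}]'
python3 -m crank '[{"twist":[0,0,0],"translation":[0,0,0],"grip":0.1},{"twist":[0,0,0],"translation":[0,0,0],"grip":0.1}]'
python3 - <<'E'
from h import *
import pickle
s=state();print(s["joint_positions"])
im=snapshot("wrist");pickle.dump((s,im),open("w3.pkl","wb"))
cv2.imwrite("pics/w3.png",cv2.resize(im[60:360,80:480,::-1],(800,600),interpolation=cv2.INTER_CUBIC))
E
```

```text
clock: 6.92
eef_pos: [0.4507, -0.0485, 0.361]
tcp_rot: [1.73, 2.621, 0.001]
wrist_force: [0.6, 0.2, 0.4]
finger_gap: 0.546
grasp_force: 0.0
clock: 7.55
eef_pos: [0.471, 0.1324, 0.3609]
tcp_rot: [0.57, 3.088, 0.001]
wrist_force: [0.4, 0.1, -0.1]
finger_gap: 0.547
grasp_force: 0.0
clock: 8.18
eef_pos: [0.5663, 0.2239, 0.3302]
tcp_rot: [-0.74, 3.052, 0.0]
wrist_force: [0.4, 0.5, -0.2]
finger_gap: 0.548
grasp_force: 0.0
clock: 8.43
eef_pos: [0.5648, 0.2224, 0.3303]
tcp_rot: [-0.727, 3.056, -0.0]
wrist_force: [0.4, 0.3, -0.5]
finger_gap: 0.551
grasp_force: 0.0
[ 3.19088580e-01  1.40081856e-01  1.04580568e+00 -9.83179730e-05
  1.95561042e+00 -1.71882374e+00]
```

View pics/w3.png

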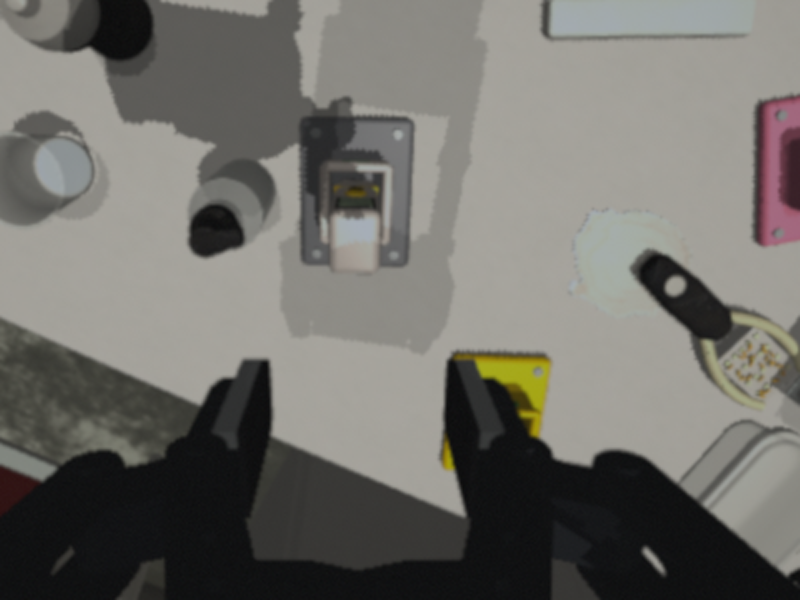

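The crop shows the stand base with corners (301,118), (413,118), (409,265) and (302,264). The thermometer's tail face is around (355,243), with the spray bottle at left (230,215).

```bash
python3 - <<'E'
from h import *
import pickle
s,im=pickle.load(open("w3.pkl","rb")); _,T=camT("wrist",s)
o=lambda u,v:(80+u/2-.25,60+v/2-.25)
P=np.array([plane("wrist",o(*u),.012,T) for u in[(301,118),(413,118),(409,265),(302,264)]])
c=P.mean(0); d=P[3]+P[2]-P[0]-P[1]; e=P[1]+P[2]-P[0]-P[3]; print(P.round(4),c,"yaw",np.arctan2(d[1],d[0]),np.linalg.norm(d)/2, np.arctan2(e[1],e[0]),np.linalg.norm(e)/2)
print("tail",plane("wrist",o(355.5,243),.152,T),[plane("wrist",o(*u),.152,T).round(4) for u in[(332,212),(380,212),(378,273),(332,273)]])
print("sleeve",plane("wrist",o(356,165),.046,T),[plane("wrist",o(*u),.046,T).round(4) for u in[(322,165),(392,165)]])
E
```

```text
[[0.5339 0.1604 0.012 ]
 [0.4971 0.2333 0.012 ]
 [0.5974 0.2839 0.012 ]
 [0.6345 0.2084 0.012 ]] [0.56570439 0.22148289 0.012     ] yaw 0.45657068449567156 0.11190490014874863 2.0330644017905453 0.08288943112887366
tail [0.56626146 0.22159259 0.152     ] [array([0.5569, 0.2032, 0.152 ]), array([0.5457, 0.2255, 0.152 ]), array([0.5757, 0.2398, 0.152 ]), array([0.5868, 0.2178, 0.152 ])]
sleeve [0.5422872  0.20957238 0.046     ] [array([0.5528, 0.1887, 0.046 ]), array([0.5311, 0.2317, 0.046 ])]
```

```bash
python3 -m crank '[{"twist":[0,0,0.15],"translation":[-0.0007,-0.0013,0.05],"grip":0.1},{"twist":[0,0,0.15],"translation":[-0.0007,-0.0013,0.1],"grip":0.1},{"twist":[0,0,0.15],"translation":[-0.0007,-0.0013,0.15],"grip":0.1},{"twist":[0,0,0.15],"translation":[-0.0007,-0.0013,0.19],"grip":0.1},{"twist":[0,0,0.15],"translation":[-0.0007,-0.0013,0.212],"grip":0.1}]'
python3 -m crank '[{"twist":[0,0,0],"translation":[0,0,0],"grip":0.1},{"twist":[0,0,0],"translation":[0,0,0],"grip":-1},{"twist":[0,0,0],"translation":[0,0,0],"grip":-1},{"twist":[0,0,0],"translation":[0,0,0],"grip":-1},{"twist":[0,0,0],"translation":[0,0,0],"grip":-1}]' 50
python3 - <<'E'
from h import *
print(state()["wrist_force"],state()["eef_pos"],state()["tcp_rot"])
E
```

```text
clock: 9.1
eef_pos: [0.5647, 0.2205, 0.1161]
tcp_rot: [0.707, -3.059, 0.0]
wrist_force: [0.1, -0.0, 0.7]
finger_gap: 0.552
grasp_force: 0.0
clock: 9.72
eef_pos: [0.5667, 0.2215, 0.1205]
tcp_rot: [-0.709, 3.057, 0.0]
wrist_force: [-0.1, -0.4, 6.0]
finger_gap: 0.321
grasp_force: 48.8
[-0.12248183 -0.37456451  6.00424324] [0.56665135 0.22152271 0.12051232] [-7.09318671e-01  3.05654014e+00  1.70492029e-04]
```

```bash
python3 - <<'E'
from h import *
p,M=cur(); print("yaw",np.arctan2(M[1,1],M[0,1]))
t=np.array([.600,-.2383,.102]); ld=2.80; N=Rt(1.23,.45,ld); ax=-N[:,2]; print(ax)
aim=t+ax*.1635; pre=aim+ax*.08; print(aim,pre)
up=[p[0],p[1],.31]
chain((up,M),([.46,.08,.33],Rt(1.6)),(pre,N),(aim,N))
E
```

```text
yaw 2.026854070123539
[-0.40983424  0.1457083   0.9004471 ]
[ 0.5329921  -0.21447669  0.2492231 ] [ 0.50020536 -0.20282003  0.32125887]
twist [0.0, 0.0, 0.0] trans [-0.0007, -0.0001, -0.1895]
twist [0.0, 0.04, 4.89] trans [0.158, -0.0801, -0.0205]
twist [0.96, -5.1, 4.17] trans [-0.0319, -0.2839, 0.0087]
twist [0.0, 0.0, 0.0] trans [-0.0, 0.0, 0.08]
```

```bash
python3 -m crank '[{"twist":[0,0,0],"translation":[0,0,-0.03],"grip":-1},{"twist":[0,0,0],"translation":[0,0,-0.07],"grip":-1},{"twist":[0,0,0],"translation":[0,0,-0.12],"grip":-1},{"twist":[0,0,0],"translation":[0,0,-0.165],"grip":-1},{"twist":[0,0,0],"translation":[0,0,-0.19],"grip":-1}]'
python3 -m crank '[{"twist":[0,0,0.98],"translation":[0.032,-0.016,-0.004],"grip":-1},{"twist":[0,0,1.96],"translation":[0.064,-0.032,-0.008],"grip":-1},{"twist":[0,0,2.94],"translation":[0.096,-0.048,-0.012],"grip":-1},{"twist":[0,0,3.92],"translation":[0.128,-0.064,-0.016],"grip":-1},{"twist":[0,0,4.89],"translation":[0.158,-0.08,-0.02],"grip":-1}]'
python3 -m crank '[{"twist":[0.2,-1.02,0.83],"translation":[-0.006,-0.05,0.002],"grip":-1},{"twist":[0.39,-2.04,1.67],"translation":[-0.013,-0.11,0.004],"grip":-1},{"twist":[0.58,-3.06,2.5],"translation":[-0.019,-0.17,0.006],"grip":-1},{"twist":[0.77,-4.08,3.34],"translation":[-0.026,-0.23,0.008],"grip":-1},{"twist":[0.96,-5.1,4.17],"translation":[-0.032,-0.284,0.009],"grip":-1}]'
python3 -m crank '[{"twist":[0,0,0],"translation":[0,0,0],"grip":-1},{"twist":[0,0,0],"translation":[0,0,0],"grip":-1}]'
python3 - <<'E'
from h import *
s=state(); print(s["joint_positions"],s["clock"])
t=np.array([.600,-.2383,.102]);N=Rt(1.23,.45,2.80); ax=-N[:,2]
chain((t+ax*.1635,N))
cv2.imwrite("pics/w4.png",cv2.resize(snapshot("wrist")[:,:,::-1],(800,600)))
E
```

```text
clock: 10.35
eef_pos: [0.5659, 0.2214, 0.3115]
tcp_rot: [-0.709, 3.056, 0.001]
wrist_force: [0.0, 1.1, -2.0]
finger_gap: 0.322
grasp_force: 48.2
clock: 10.98
eef_pos: [0.4582, 0.0791, 0.3282]
tcp_rot: [-0.042, 3.141, -0.0]
wrist_force: [-0.2, -0.2, -1.5]
finger_gap: 0.321
grasp_force: 48.2
clock: 11.6
eef_pos: [0.4991, -0.205, 0.3191]
tcp_rot: [0.461, 2.653, -0.106]
wrist_force: [1.7, 1.2, -2.0]
finger_gap: 0.324
grasp_force: 48.4
clock: 11.85
eef_pos: [0.4992, -0.2029, 0.3189]
tcp_rot: [0.458, 2.658, -0.104]
wrist_force: [-0.2, 0.3, -2.4]
finger_gap: 0.325
grasp_force: 48.9
[-0.48613994 -0.4322423   1.64000864  0.06317607  1.48877847 -1.70685068] 11.85
twist [0.0, -0.01, -0.0] trans [-0.0019, 0.0004, 0.0783]
```

View pics/w4.png

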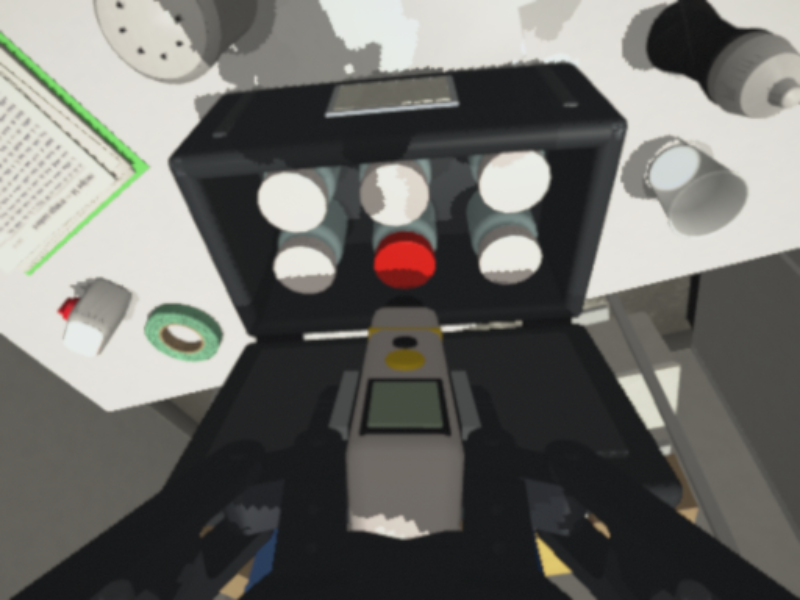

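The wrist view shows the thermometer straight in the grip, with the red lid at (405,260) right ahead of the lens. I move in, re-measure, and hold.

```bash
python3 -m crank '[{"twist":[0,0,0],"translation":[-0.001,0.0002,0.025],"grip":-1},{"twist":[0,0,0],"translation":[-0.0015,0.0004,0.05],"grip":-1},{"twist":[0,0,0],"translation":[-0.002,0.0004,0.07],"grip":-1},{"twist":[0,0,0],"translation":[-0.002,0.0004,0.078],"grip":-1},{"twist":[0,0,0],"translation":[-0.002,0.0004,0.078],"grip":-1}]'
python3 - <<'E'
from h import *
s=state(); im=snapshot("wrist"); _,T=camT("wrist",s)
i=im.astype(int); m=((i[...,0]>90)&(i[...,1]<60)&(i[...,2]<60)).astype(np.uint8); m[:,:200]=0;m[:,330:]=0
c=max(cv2.findContours(m,0,1)[0],key=cv2.contourArea); (x,y),(w,h),_=cv2.fitEllipse(c); print(x,y,w,h,cv2.boundingRect(c))
P=plane("wrist",(x,y),.102,T); M=R.from_rotvec(s["tcp_rot"]).as_matrix()
for t in(P,np.array([.6,-.2383,.102])): print(t,"in tool (x,y, dist from lens):",M.T@(t-s["eef_pos"])-[0,0,.1085])
E
```

```text
clock: 12.52
eef_pos: [0.5334, -0.2142, 0.2493]
tcp_rot: [0.456, 2.658, -0.105]
wrist_force: [-0.4, 1.0, -1.1]
finger_gap: 0.326
grasp_force: 48.9
257.9649353027344 177.617431640625 39.40892028808594 50.53127670288086 (233, 157, 50, 41)
[ 0.59219996 -0.23617586  0.102     ] in tool (x,y, dist from lens): [ 0.00749457 -0.00108638  0.05140937]
[ 0.6    -0.2383  0.102 ] in tool (x,y, dist from lens): [ 0.00023319 -0.00048752  0.05491171]
```

```bash
python3 -m crank '[{"twist":[0,0,0],"translation":[0.002,0,0],"grip":-1},{"twist":[0,0,0],"translation":[0.002,0,0],"grip":-1},{"twist":[0,0,0],"translation":[0.002,0,0],"grip":-1},{"twist":[0,0,0],"translation":[0.002,0,0],"grip":-1},{"twist":[0,0,0],"translation":[0.002,0,0],"grip":-1}]'
for i in 1 2 3; do python3 -m crank '[{"twist":[0,0,0],"translation":[0,0,0],"grip":-1},{"twist":[0,0,0],"translation":[0,0,0],"grip":-1},{"twist":[0,0,0],"translation":[0,0,0],"grip":-1},{"twist":[0,0,0],"translation":[0,0,0],"grip":-1},{"twist":[0,0,0],"translation":[0,0,0],"grip":-1}]'; done | grep -E "clock|eef"
python3 - <<'E'
from h import *
p,M=cur(); ax=-M[:,2]
chain((p+ax*.08,M),([.46,.08,.33],Rt(1.6)),([.566,.2216,.31],Rt(2.027)))
E
```

```text
clock: 13.2
eef_pos: [0.5316, -0.2141, 0.2488]
tcp_rot: [0.457, 2.657, -0.105]
wrist_force: [0.4, 0.6, -0.3]
finger_gap: 0.32
grasp_force: 48.9
clock: 13.82
eef_pos: [0.5316, -0.214, 0.2488]
clock: 14.45
eef_pos: [0.5316, -0.214, 0.2488]
clock: 15.08
eef_pos: [0.5316, -0.214, 0.2487]
twist [0.0, 0.0, 0.0] trans [0.0, -0.0, -0.08]
twist [-0.96, 5.1, -4.17] trans [0.1138, 0.2532, -0.0654]
twist [0.0, 0.0, -4.89] trans [-0.1101, 0.1384, 0.02]
```

```bash
python3 -m crank '[{"twist":[0,0,0],"translation":[0,0,-0.03],"grip":-1},{"twist":[0,0,0],"translation":[0,0,-0.08],"grip":-1},{"twist":[0,0,0],"translation":[0,0,-0.08],"grip":-1}]'
python3 -m crank '[{"twist":[-0.2,1.02,-0.83],"translation":[0.023,0.05,-0.013],"grip":-1},{"twist":[-0.39,2.04,-1.67],"translation":[0.046,0.101,-0.026],"grip":-1},{"twist":[-0.58,3.06,-2.5],"translation":[0.068,0.152,-0.039],"grip":-1},{"twist":[-0.77,4.08,-3.34],"translation":[0.091,0.203,-0.052],"grip":-1},{"twist":[-0.96,5.1,-4.17],"translation":[0.114,0.253,-0.065],"grip":-1}]'
python3 -m crank '[{"twist":[0,0,-0.98],"translation":[-0.022,0.028,0.004],"grip":-1},{"twist":[0,0,-1.96],"translation":[-0.044,0.056,0.008],"grip":-1},{"twist":[0,0,-2.94],"translation":[-0.066,0.084,0.012],"grip":-1},{"twist":[0,0,-3.92],"translation":[-0.088,0.112,0.016],"grip":-1},{"twist":[0,0,-4.89],"translation":[-0.11,0.138,0.02],"grip":-1}]'
python3 -m crank '[{"twist":[0,0,0],"translation":[0,0,0],"grip":-1},{"twist":[0,0,0],"translation":[0,0,0],"grip":-1}]'
python3 - <<'E'
from h import *
chain(([.5664,.2216,.122],Rt(2.027)))
E
```

```text
clock: 15.45
eef_pos: [0.499, -0.2025, 0.3272]
tcp_rot: [0.455, 2.648, -0.109]
wrist_force: [0.8, -0.6, -0.5]
finger_gap: 0.327
grasp_force: 49.1
clock: 16.08
eef_pos: [0.4598, 0.0817, 0.3289]
tcp_rot: [0.05, -3.138, -0.0]
wrist_force: [1.1, -0.6, -1.5]
finger_gap: 0.322
grasp_force: 49.1
clock: 16.7
eef_pos: [0.5667, 0.2223, 0.3078]
tcp_rot: [0.715, -3.058, 0.0]
wrist_force: [0.0, 0.1, -1.2]
finger_gap: 0.323
grasp_force: 49.2
clock: 16.95
eef_pos: [0.5658, 0.2208, 0.3087]
tcp_rot: [0.709, -3.059, 0.001]
wrist_force: [0.0, 0.4, -0.7]
finger_gap: 0.324
grasp_force: 49.1
twist [-0.0, -0.02, -0.01] trans [-0.0012, 0.0005, 0.1867]
```

```bash
python3 -m crank '[{"twist":[0,0,0],"translation":[-0.0012,0.0005,0.05],"grip":-1},{"twist":[0,0,0],"translation":[-0.0012,0.0005,0.1],"grip":-1},{"twist":[0,0,0],"translation":[-0.0012,0.0005,0.13],"grip":-1},{"twist":[0,0,0],"translation":[-0.0012,0.0005,0.145],"grip":-1},{"twist":[0,0,0],"translation":[-0.0012,0.0005,0.158],"grip":-1}]'
python3 -m crank '[{"twist":[0,0,0],"translation":[0,0,0.012],"grip":-1},{"twist":[0,0,0],"translation":[0,0,0.02],"grip":-1},{"twist":[0,0,0],"translation":[0,0,0.026],"grip":-1},{"twist":[0,0,0],"translation":[0,0,0.0285],"grip":-1},{"twist":[0,0,0],"translation":[0,0,0.0285],"grip":-1}]'
python3 -c "
from h import *
s=state();print(s['eef_pos'],s['wrist_force'])"
```

```text
clock: 17.58
eef_pos: [0.567, 0.2216, 0.1524]
tcp_rot: [-0.709, 3.058, 0.0]
wrist_force: [0.1, -0.9, -1.3]
finger_gap: 0.323
grasp_force: 49.2
clock: 18.2
eef_pos: [0.5668, 0.222, 0.1231]
tcp_rot: [-0.71, 3.06, -0.0]
wrist_force: [0.1, -0.6, -0.4]
finger_gap: 0.327
grasp_force: 49.2
[0.56676365 0.22202967 0.12314302] [ 0.09709852 -0.56218328 -0.43461808]
```

```bash
python3 -m crank '[{"twist":[0,0,0],"translation":[0,0,0.0025],"grip":-1},{"twist":[0,0,0],"translation":[0,0,0.0025],"grip":-1},{"twist":[0,0,0],"translation":[0,0,0.0025],"grip":0.1},{"twist":[0,0,0],"translation":[0,0,0.0025],"grip":0.1},{"twist":[0,0,0],"translation":[0,0,0.0025],"grip":0.1}]'
python3 -m crank '[{"twist":[0,0,0],"translation":[0,0,-0.02],"grip":0.1},{"twist":[0,0,0],"translation":[0,0,-0.07],"grip":0.1},{"twist":[0,0,0],"translation":[0,0,-0.13],"grip":0.1},{"twist":[0,0,0],"translation":[0,0,-0.19],"grip":0.1},{"twist":[0,0,0],"translation":[0,0,-0.21],"grip":0.1}]'
python3 -m crank '[{"twist":[0,0,0],"translation":[0,0,0],"grip":0.1},{"twist":[0,0,0],"translation":[0,0,0],"grip":0.1}]'
python3 - <<'E'
from h import *
a=snapshot("wrist")[60:360,80:480,::-1]; b=snapshot("top")[110:260,170:370,::-1]
cv2.imwrite("pics/w5.png",np.hstack([cv2.resize(a,(400,300)),cv2.resize(b,(400,300))]))
h=np.array([.6552,-.2515]); u=np.array([np.cos(-.252),np.sin(-.252)])
g=np.r_[h-u*.217*np.cos(1.345),.125+.217*np.sin(1.345)]; print("handle open ~",g)
chain(([.47,.13,.36],Rt(1.2)),([.45,-.05,.36],Rt(.40)),(np.r_[h-u*.13,.36],Rt(-.252)))
E
```

```text
clock: 18.82
eef_pos: [0.5668, 0.222, 0.1209]
tcp_rot: [-0.71, 3.06, 0.0]
wrist_force: [1.3, 0.5, -0.4]
finger_gap: 0.551
grasp_force: 0.0
clock: 19.45
eef_pos: [0.5669, 0.2221, 0.3384]
tcp_rot: [-0.708, 3.05, 0.001]
wrist_force: [0.4, -0.6, -0.6]
finger_gap: 0.547
grasp_force: 0.0
clock: 19.7
eef_pos: [0.5665, 0.222, 0.3294]
tcp_rot: [0.71, -3.059, 0.0]
wrist_force: [-0.3, -0.1, 0.8]
finger_gap: 0.551
grasp_force: 0.0
handle open ~ [ 0.60815193 -0.23938637  0.3364917 ]
twist [-0.01, -0.04, 9.48] trans [0.1271, -0.04, -0.0311]
twist [0.0, 0.0, 9.17] trans [-0.0466, -0.175, 0.0]
twist [0.0, 0.0, 7.47] trans [-0.1866, 0.0072, 0.0]
```

View pics/w5.png

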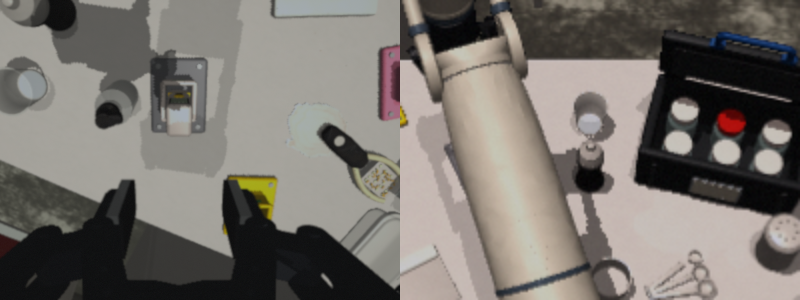

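Thermometer is home and upright, and the lid is still open. Back to the handle.

```bash
python3 -m crank '[{"twist":[0,0,1.9],"translation":[0.025,-0.008,-0.006],"grip":0},{"twist":[0,0,3.8],"translation":[0.05,-0.016,-0.012],"grip":0},{"twist":[0,0,5.7],"translation":[0.076,-0.024,-0.018],"grip":0},{"twist":[0,0,7.6],"translation":[0.102,-0.032,-0.024],"grip":0},{"twist":[0,0,9.48],"translation":[0.127,-0.04,-0.031],"grip":0}]' | grep eef
python3 -m crank '[{"twist":[0,0,1.83],"translation":[-0.009,-0.035,-0.01],"grip":-0.4},{"twist":[0,0,3.67],"translation":[-0.018,-0.07,-0.02],"grip":-0.4},{"twist":[0,0,5.5],"translation":[-0.028,-0.105,-0.03],"grip":-0.4},{"twist":[0,0,7.33],"translation":[-0.037,-0.14,-0.04],"grip":-0.4},{"twist":[0,0,9.17],"translation":[-0.047,-0.175,-0.05],"grip":-0.4}]' | grep eef
python3 -m crank '[{"twist":[0,0,1.5],"translation":[-0.037,0.001,-0.002],"grip":-0.4},{"twist":[0,0,3],"translation":[-0.074,0.003,-0.004],"grip":-0.4},{"twist":[0,0,4.5],"translation":[-0.112,0.004,-0.006],"grip":-0.4},{"twist":[0,0,6],"translation":[-0.15,0.006,-0.008],"grip":-0.4},{"twist":[0,0,7.47],"translation":[-0.187,0.007,-0.01],"grip":-0.4}]' | grep -E "eef|gap"
python3 - <<'E'
from h import *
chain(([.6081,-.2377,.42],Rt(-.252)),([.6081,-.2377,.3533],Rt(-.252)))
E
```

```text
eef_pos: [0.4694, 0.1295, 0.3602]
eef_pos: [0.4502, -0.0511, 0.4105]
eef_pos: [0.5302, -0.2208, 0.4199]
finger_gap: 0.305
twist [-0.03, -0.01, -0.05] trans [0.0034, 0.0796, -0.0003]
twist [0.0, 0.0, 0.0] trans [0.0, 0.0, 0.0667]
```

```bash
python3 -m crank '[{"twist":[0,0,0],"translation":[0.003,0.04,0],"grip":-0.4},{"twist":[0,0,0],"translation":[0.003,0.0796,0],"grip":-0.4},{"twist":[0,0,0],"translation":[0.003,0.0796,0],"grip":-0.4},{"twist":[0,0,0],"translation":[0.003,0.0796,0.03],"grip":-0.4},{"twist":[0,0,0],"translation":[0.003,0.0796,0.045],"grip":-0.4}]'
python3 -m crank '[{"twist":[0,0,0],"translation":[0,0,0.015],"grip":-0.4},{"twist":[0,0,0],"translation":[0,0,0.0215],"grip":-0.4},{"twist":[0,0,0],"translation":[0,0,0.0215],"grip":-1},{"twist":[0,0,0],"translation":[0,0,0.0215],"grip":-1},{"twist":[0,0,0],"translation":[0,0,0.0215],"grip":-1}]' 40
python3 - <<'E'
from h import *
wp=[(.6081,-.2377,.3533),(.5525,-.2231,.3333),(.4743,-.2027,.2556),(.4441,-.1948,.1534)]
h=np.array([.6552,-.2515]); u=np.array([np.cos(-.252),np.sin(-.252)])
pts=np.array([[(h-np.array(w[:2]))@u,w[2]-.125] for w in wp]); print(pts)
p=state()["eef_pos"]; a=np.array([(h-p[:2])@u,p[2]-.125]); print(a)
# circle through with offset: bar = TCP-(0,off)
off=.0095; t0=np.arctan2(a[1]-off,a[0]); print("th0",t0,np.hypot(a[0],a[1]-off),[np.hypot(q[0],q[1]-off) for q in pts])
th=np.linspace(t0,.046,16)
for k in(0,5,10): print([[round(-.217*(np.cos(t)-np.cos(th[k])),4),round(-.217*(np.sin(t)-np.sin(th[k])),4)] for t in th[k+1:k+6]])
E
```

```text
clock: 22.3
eef_pos: [0.607, -0.2363, 0.3745]
tcp_rot: [-2.481, -1.923, 0.002]
wrist_force: [0.0, -0.2, 0.1]
finger_gap: 0.304
grasp_force: 0.0
clock: 22.92
eef_pos: [0.6077, -0.2364, 0.3548]
tcp_rot: [-2.483, -1.924, 0.001]
wrist_force: [-0.0, -0.1, -4.5]
finger_gap: 0.12
grasp_force: 39.3
[[0.04905329 0.2283    ]
 [0.10653758 0.2083    ]
 [0.18735425 0.1306    ]
 [0.2185702  0.0284    ]]
[0.04978173 0.2298022 ]
th0 1.3485586174471376 0.22585676878728442 [np.float64(0.22423127586527472), np.float64(0.22554754818527403), np.float64(0.22308479386565364), np.float64(0.21938583011995377)]
[[np.float64(-0.0182), np.float64(0.0049)], [np.float64(-0.0359), np.float64(0.0114)], [np.float64(-0.0529), np.float64(0.0195)], [np.float64(-0.0692), np.float64(0.0289)], [np.float64(-0.0846), np.float64(0.0398)]]
[[np.float64(-0.0144), np.float64(0.0121)], [np.float64(-0.0277), np.float64(0.0255)], [np.float64(-0.0398), np.float64(0.0399)], [np.float64(-0.0506), np.float64(0.0553)], [np.float64(-0.06), np.float64(0.0717)]]
[[np.float64(-0.008), np.float64(0.0171)], [np.float64(-0.0144), np.float64(0.0348)], [np.float64(-0.0193), np.float64(0.053)], [np.float64(-0.0226), np.float64(0.0715)], [np.float64(-0.0243), np.float64(0.0903)]]
```

```bash
python3 -m crank '[{"twist":[0,0,0],"translation":[0,-0.018,0.005],"grip":-1},{"twist":[0,0,0],"translation":[0,-0.036,0.0115],"grip":-1},{"twist":[0,0,0],"translation":[0,-0.053,0.0195],"grip":-1},{"twist":[0,0,0],"translation":[0,-0.069,0.029],"grip":-1},{"twist":[0,0,0],"translation":[0,-0.0845,0.04],"grip":-1}]' 40
python3 -m crank '[{"twist":[0,0,0],"translation":[0,-0.0144,0.012],"grip":-1},{"twist":[0,0,0],"translation":[0,-0.0277,0.0255],"grip":-1},{"twist":[0,0,0],"translation":[0,-0.04,0.04],"grip":-1},{"twist":[0,0,0],"translation":[0,-0.0505,0.055],"grip":-1},{"twist":[0,0,0],"translation":[0,-0.06,0.0717],"grip":-1}]' 40
python3 -m crank '[{"twist":[0,0,0],"translation":[0,-0.008,0.017],"grip":-1},{"twist":[0,0,0],"translation":[0,-0.0145,0.035],"grip":-1},{"twist":[0,0,0],"translation":[0,-0.0193,0.053],"grip":-1},{"twist":[0,0,0],"translation":[0,-0.0226,0.0715],"grip":-1},{"twist":[0,0,0],"translation":[0,-0.0243,0.09],"grip":-1}]' 40
```

```text
clock: 23.55
eef_pos: [0.5261, -0.2152, 0.3174]
tcp_rot: [2.479, 1.922, 0.005]
wrist_force: [-2.4, 1.8, 7.3]
finger_gap: 0.115
grasp_force: 39.7
clock: 24.18
eef_pos: [0.4679, -0.2003, 0.2456]
tcp_rot: [2.48, 1.922, 0.004]
wrist_force: [-0.8, 3.1, 2.9]
finger_gap: 0.121
grasp_force: 39.9
clock: 24.8
eef_pos: [0.4441, -0.194, 0.1544]
tcp_rot: [2.482, 1.924, 0.001]
wrist_force: [-1.3, 1.5, 1.4]
finger_gap: 0.118
grasp_force: 42.2
```

```bash
python3 -m crank '[{"twist":[0,0,0],"translation":[0,0,0.004],"grip":-1},{"twist":[0,0,0],"translation":[0,0,0.008],"grip":-1},{"twist":[0,0,0],"translation":[0,0,0.008],"grip":-1}]' 40
python3 -m crank '[{"twist":[0,0,0],"translation":[0,0,0.003],"grip":-1},{"twist":[0,0,0],"translation":[0,0,0.003],"grip":-1}]' 40
```

```text
clock: 25.18
eef_pos: [0.4441, -0.1941, 0.1512]
tcp_rot: [2.481, 1.923, 0.002]
wrist_force: [-13.4, 7.5, 23.1]
finger_gap: 0.115
grasp_force: 44.6
clock: 25.42
eef_pos: [0.4441, -0.1941, 0.1509]
tcp_rot: [2.48, 1.922, 0.003]
wrist_force: [-18.8, 10.2, 34.3]
finger_gap: 0.118
grasp_force: 46.0
```

```bash
python3 -m crank '[{"twist":[0,0,0],"translation":[0,0,-0.005],"grip":-0.1},{"twist":[0,0,0],"translation":[0,0,-0.008],"grip":-0.1},{"twist":[0,0,0],"translation":[0,0,-0.06],"grip":-0.1},{"twist":[0,0,0],"translation":[0,0,-0.12],"grip":-0.1},{"twist":[0,0,0],"translation":[0,0,-0.12],"grip":-0.1}]'
python3 - <<'E'
from h import *
import pickle
s=state(); im=snapshot("wrist")
o=pickle.load(open("w1.pkl","rb"))
for n,(ss,i) in dict(before=o,now=(s,im)).items():
    i=i.astype(int); m=(i[...,2]>i[...,0]+40)&(i[...,2]>60); m[:,:240]=0;m[:,320:]=0;m[:120]=0;m[265:]=0
    ys,xs=np.nonzero(m); col=xs<270; _,T=camT("wrist",ss)
    r=[ys[col].min(),ys[col].max()]; x=np.median(xs[col]); print(n,r,x)
    for z in(.135,.14,.145,.15):
        a,b=[plane("wrist",(x,v),z,T) for v in r]; print(z,np.linalg.norm(a-b))
cv2.imwrite("pics/w6.png",cv2.resize(im[:,:,::-1],(800,600)))
E
```

```text
clock: 26.05
eef_pos: [0.4457, -0.1953, 0.2682]
tcp_rot: [2.476, 1.919, 0.006]
wrist_force: [0.5, -1.2, -0.7]
finger_gap: 0.449
grasp_force: 0.0
before [np.int64(126), np.int64(263)] 257.0
0.135 0.12725342547645033
0.14 0.12463487826333347
0.145 0.12201633105021664
0.15 0.11939778383709979
now [np.int64(124), np.int64(256)] 256.0
0.135 0.12543135771173716
0.14 0.12293039155986257
0.145 0.12042942540798793
0.15 0.11792845925611328
```

View pics/w6.png

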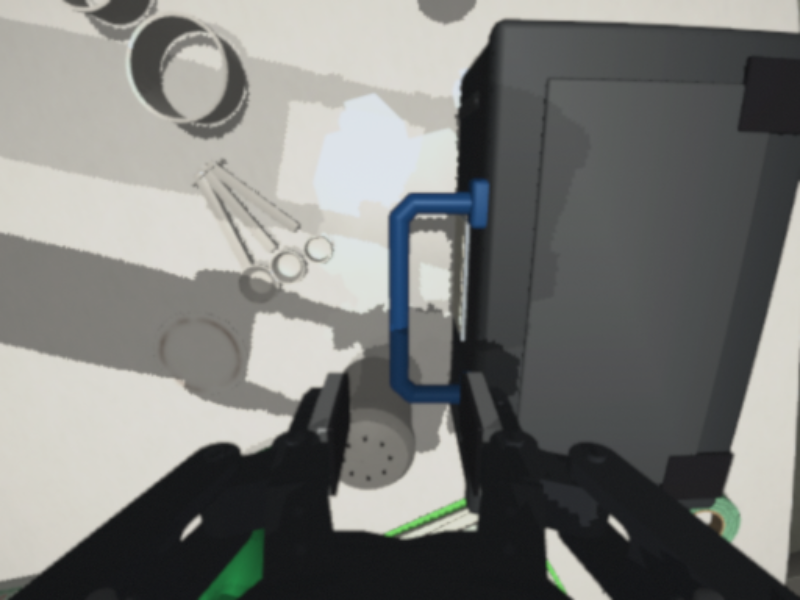

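The handle looks much as it did at the start, so the lid angle is ambiguous. I'll close the fingers and press down on the lid's front edge, which also measures its height.

```bash
python3 -m crank '[{"twist":[0,0,0],"translation":[0,0.04,0],"grip":-1},{"twist":[0,0,0],"translation":[0,0.068,0],"grip":-1},{"twist":[0,0,0],"translation":[0,0.068,0.04],"grip":-1},{"twist":[0,0,0],"translation":[0,0.068,0.07],"grip":-1},{"twist":[0,0,0],"translation":[0,0.068,0.08],"grip":-1}]'
python3 -m crank '[{"twist":[0,0,0],"translation":[0,0,0.004],"grip":-1},{"twist":[0,0,0],"translation":[0,0,0.008],"grip":-1},{"twist":[0,0,0],"translation":[0,0,0.008],"grip":-1}]'
```

```text
clock: 26.72
eef_pos: [0.5087, -0.2107, 0.1776]
tcp_rot: [-2.478, -1.92, 0.005]
wrist_force: [0.4, 0.5, -0.3]
finger_gap: 0.0
grasp_force: 0.0
clock: 27.1
eef_pos: [0.5103, -0.2115, 0.1752]
tcp_rot: [2.482, 1.923, 0.001]
wrist_force: [-0.1, -1.0, 0.4]
finger_gap: 0.001
grasp_force: 0.0
```

```bash
for i in 1 2 3; do python3 -m crank '[{"twist":[0,0,0],"translation":[0,0,0.002],"grip":-1},{"twist":[0,0,0],"translation":[0,0,0.002],"grip":-1}]' | grep -E "eef|wrist_f"; done
```

```text
eef_pos: [0.5102, -0.2114, 0.1726]
wrist_force: [-0.4, 0.1, -0.0]
eef_pos: [0.51, -0.2113, 0.1702]
wrist_force: [-0.8, 0.4, -0.4]
eef_pos: [0.5101, -0.2113, 0.17]
wrist_force: [-3.4, 0.5, 5.9]
```

Contact comes at TCP z = 0.170, so the lid top is at 0.145: shut. One slightly firmer press, then I retreat.

```bash
python3 -m crank '[{"twist":[0,0,0],"translation":[0,0,0.003],"grip":-1},{"twist":[0,0,0],"translation":[0,0,0.003],"grip":-1},{"twist":[0,0,0],"translation":[0,0,-0.02],"grip":-1},{"twist":[0,0,0],"translation":[0,0,-0.08],"grip":-1},{"twist":[0,0,0],"translation":[0,-0.06,-0.12],"grip":-1}]'
python3 -m crank '[{"twist":[0,0,0],"translation":[0.05,-0.03,0],"grip":-1},{"twist":[0,0,0],"translation":[0.1,-0.06,0],"grip":-1},{"twist":[0,0,0],"translation":[0.1,-0.06,0],"grip":-1},{"twist":[0,0,0],"translation":[0.1,-0.06,0],"grip":-1}]'
python3 - <<'E'
from h import *
cv2.imwrite("pics/top9.png",cv2.resize(snapshot("top")[100:270,150:400,::-1],(800,544),interpolation=cv2.INTER_CUBIC))
E
```

```text
clock: 28.48
eef_pos: [0.4609, -0.1988, 0.284]
tcp_rot: [-2.482, -1.925, 0.0]
wrist_force: [-0.4, 0.1, -0.4]
finger_gap: 0.002
grasp_force: 0.0
clock: 28.98
eef_pos: [0.4267, -0.0866, 0.2832]
tcp_rot: [2.482, 1.924, 0.0]
wrist_force: [0.0, 0.2, -0.3]
finger_gap: 0.001
grasp_force: 0.0
```

View pics/top9.png

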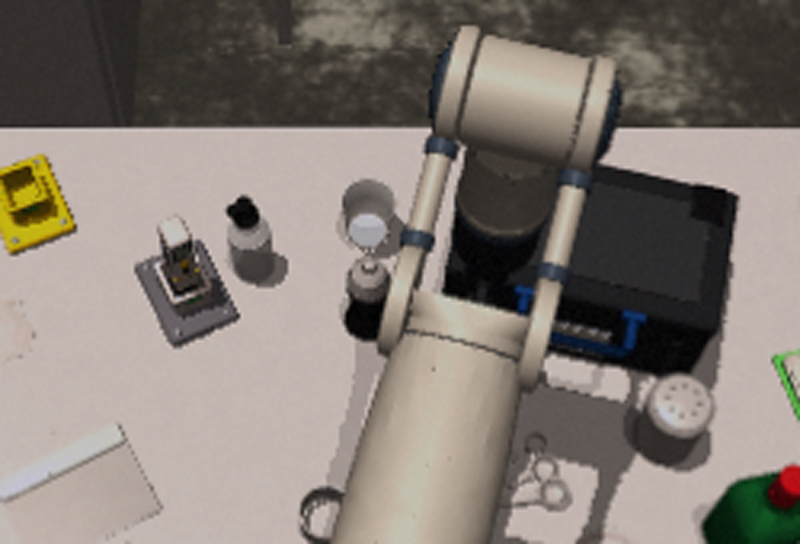

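The top view shows the box shut, the thermometer upright in its stand at (180,265), and the other things where they were. The arm is clear of everything.

```bash
python3 -c "
from bench import *
print(finish_job())"
```

```text
the job is handed in; nothing more can be done
None
```

I handed the job in after about 29 s of robot time: I opened the box, held the thermometer still on the red lid for about 2 s, and stood it back in its stand. I then shut the box (pressing on the lid put its top at 145 mm, the shut height); the final pictures show nothing on the table moved, but no verdict came back from the judge.

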